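# Turn the eccentric stop to its low point and push the test slide home

## Robot

A 6-joint arm with a two-finger parallel gripper is mounted at the origin on the work surface. World frame = base frame: x ahead of the robot, y to its left, z up, the work surface at z = 0. Lengths are in m, angles in rad, forces in N, time in s.
With the tool pointing down it reaches from about 0.425 to 0.95 m from the base axis. Payload 3.5 kg.
Tool frame: the origin (TCP) lies between the finger pads; the fingertips stand 17 mm ahead of it and the grasp point (between the pads) lies 2 mm behind it; z points along the fingers, y is the line along which they close (so a half turn about z gives the same grasp; the last joint's range is limited). The gripper opens to 85 mm and grips with 20 to 120 N. Pads are 22 mm wide; open, the fingers measure 114 mm over their backs; the gripper's body (76 mm by 85 mm) begins 54 mm behind the grasp point. The pads swing forward as they close: fully open they stand 13 mm farther back than shut.
Start: joints at [1.175, 0.286, 1.577, -0, 1.279, -0.15], TCP at [0.164, 0.655, 0.248] pointing down, gripper open.
Joint ranges: [-2.77, 2.77], [-0.9, 2.22], [0.21, 2.48], [-1.53, 4.67], [0.24, 2.81], [-2.84, 2.84]. Speed limits (rad/s): [2.79, 2.79, 3.14, 3.14, 3.14, 3.14].

## Interface

Orientations are given as a rotation vector (axis times angle).
In Python, from cell import bot gives the robot as it stands. The module is installed in compiled form; this text tells all that it offers.
- The arm moves only by the tool jog_arm, never from a script. Its argument "targets" is a list of rows, each an object of numbers: "ax", "ay", "az": the turn, a rotation vector about the tool's x, y, z in units of 360 degrees (1.0 is 360 degrees); "tx", "ty", "tz": the shift along the tool's x, y, z in units of 40 mm (1.0 is 40 mm); "grip": the finger opening in mm, from 0 to 85.4. In form: [{"ax": .., "ay": .., "az": .., "tx": .., "ty": .., "tz": .., "grip": ..}, ...]. A call has 1 to 5 rows; each row shifts and turns the commanded pose from where the row before left it, along the tool's axes as they then stand; what a row does not reach is not made up. A row lasts 1/12 s, in which the tool goes at most 41.7 mm and 7.16 degrees, less where a joint would pass 70% of its speed; a pose out of reach is approached as far as the arm can. A call with a number of a shift or a turn outside -1 to 1 is refused whole. A call with a gripper value outside its range is refused whole. The fingers move at their own pace and stop on an object; "grip_force" is the grip in N (left out, the last holds). Time passes only in rows, so rows that do not move let the fingers close. It gives the time, the measured TCP pose, the force, the opening and the grip force at its end, in the units of the state.
- bot.observe(): the state, without advancing time (a new reading comes with each control period).
- bot.read_camera(name): name is "side" or "top"; returns a dict with "image" (384x512x3 uint8, red, green, blue), "range_z" (384x512 float32, m along the optical axis (not along the pixel's ray), 0 where there is no reading), "camera_matrix" (3x3 intrinsics, pixels), "R" (3x3) and "t" (3): a world point X has camera coordinates R X + t. Camera axes: x right, y down, z forward; pixel columns grow to the right and rows downward; lengths in m; the calibration is good to about 2 mm. A picture is of the moment at which its call begins.
- bot.close_job(): hands the job in; it is judged then, once.
The state is a dict: "clock": time; "qpos": joint angles; "dq": joint speeds; "tau": joint torques, N m; "tcp_pos": TCP position; "orientation": TCP orientation; "force": force on the tool from outside, world axes, zero at the start; "wrist_torque": the same for the moment, N m; "grip_width": finger opening in m; "grasp_force": force on a finger pad.
Only numpy, scipy, OpenCV 4.12 (cv2) and the standard library are available. Lean on these libraries where they do the work, as an engineer would, in place of code of your own. Each camera call takes 0.05 s, during which the arm holds its last target. There are 200 camera calls.

## Task

On the driver test fixture, push the cam lever round, lightly and with the fingertips, until the cam's low point faces the slide (lever pointing straight away from it); only then push the slide forward (it has an upright end plate to push on) until it is fully home against its stop. Grip and lift nothing: the lamp driver stays lying in its nest on the slide and rides along, the cam stays at its low point, and the things standing around are left where they are.

Things in the scene. Friction and masses are not known exactly. Their poses are not given: they have to be found in the camera images.
- fixture: aluminium test fixture fixed to the table, base plate 340 x 130 x 12 mm. Origin: centre of its underside; +x: the way the slide goes forward, +z up. Guide rails flank the slide (x -93 to +30 mm, y 37 to 51 mm either side, top 30 mm above the table), black probe blocks outside them (x -37 to -3 mm, y 52 to 64 mm, pins to 52 mm). Behind the slide (-x) is only the base plate.
- cam (a joint): cam angle (rad, counter-clockwise from above, range -3.9 to 3.9). 0: lever points back at the slide (fixture -x), high point, slide blocked. +3.14 or -3.14: lever points straight away from the slide (fixture +x), low point, slide free. Starts within 1.9 of 0 on either side; the short way is away from 0. Stays where it is left; friction needs 5 to 6 N at the post.
- cam_pivot (a point): the cam's vertical turning axis, at fixture x = +95 mm, y = 0; this point is 46 mm above the table, level with the lever's top. The cam is an eccentric steel disc, radius 32 mm, top 34 mm above the table, its centre 13 mm off the axis; the 14 mm wide flat lever on it points to where the disc reaches farthest.
- lever_post (a point): centre of the upright black round post at the lever's end, 18 mm in diameter, from 46 to 85 mm above the table; this point is 66 mm above the table and 55 mm from the pivot axis.
- slide (a joint): travel of the slide along fixture +x (m): 0 fully back, 0.056 fully home at its stop. Starts fully back; blocked at about 0.031 by the cam's high point. Moves stiffly (about 3 N) and stays where it is left. Fully home, the rear face of its end plate is flush with the rear ends of the guide rails.
- push_plate (a point): point on the middle of the rear face (the -x side, away from the cam) of the upright aluminium end plate at the slide's rear end, 60 mm above the table. The plate is 60 mm wide, 8 mm thick, and reaches from 14 to 76 mm above the table. Push here towards fixture +x.
- nest (a point): middle of the floor of the nest in the slide's top, 24 mm above the table; axes as the fixture's. Low white lips 7 mm high stand round it on three sides, the end plate on the fourth.
- driver_center (a point): centre of the lamp driver that lies loose in the nest: black box 110 x 46 x 26 mm, long side along the slide, top 50 mm above the table.
- spare_center (a point): bystander: centre of a second, spare lamp driver (110 x 46 x 26 mm) lying on the table beyond the fixture.
- scanner_center (a point): bystander: middle of a hand-held scanner lying on its side on the table, about 150 mm long, 40 mm high.
- carton_center (a point): bystander: centre of a small closed carton, 90 x 65 x 55 mm, on the table.
- bush_center (a point): bystander: centre of a black rubber bush on the table, flange 42 mm in diameter, 30 mm high.
There are look-alikes about, which are no part of the job. Leave any red look-alike of the part that bears driver_center alone.

How it is judged:
On the way, in this order (a step that is already met when the one before it is completed fails the run):
1. the cam is turned to its low point while the slide is still back ((value of joint cam between 2.79 and 3.49 rad or value of joint cam between -3.49 and -2.79 rad) and value of joint slide below 0.03 m), for 0.2 s.
2. the slide is pushed fully home (value of joint slide above 0.0535 m), for 0.2 s.
At the end, for the whole second after the job is handed in: The slide is within 2.5 mm of fully home (0.056), the cam within 0.35 rad of its low point, both at rest, and the lamp driver lies in its nest (within 8 mm of its middle, not raised) (value of joint slide above 0.0535 m and (value of joint cam between 2.79 and 3.49 rad or value of joint cam between -3.49 and -2.79 rad) and x of driver_center in the frame of nest between -0.008 and 0.008 m and y of driver_center in the frame of nest between -0.008 and 0.008 m and z of driver_center in the frame of nest between 0.008 and 0.018 m and velocity of joint slide below 0.005 m/s and velocity of joint cam between -0.05 and 0.05 rad/s); the robot touches nothing.
It fails at once if the lamp driver is lifted or tipped out of its nest (z of driver_center in the frame of nest above 0.022 m or angle between driver_center's own z axis and vertical above 0.15 rad).
It fails at once if the cam lever is gripped or forced (more than 35 N) (contact force between the fingers and cam above 35 N).
It fails at once if a bystander (spare driver, scanner, carton or bush) is moved by more than 20 mm (distance of any of spare_center, scanner_center, carton_center, bush_center from where it was at the start of the episode above 0.02 m).
It also fails if it takes over 58 s, if anything falls off the work surface, if the arm or the gripper's body presses on something with over 40 N, if the wrist force passes 120 N, or if a joint passes its speed limit or range.

## Working session

There is one attempt and no reset: what is moved stays moved. The work goes in short steps, Python scripts to look and compute and a tool call to move; the robot and the scene stay as the last step left them, time stands still between calls to the robot, and variables do not carry over. Pictures are saved under pics/ and viewed, at most 10 in all, crops included, and the job is handed in when it is done.

Besides the shell and the picture viewer there is one more tool, called after "Request:" as a command line: name --argument value ..., lists and objects as JSON in quotes. jog_arm: Moves the arm, as the interface text tells. Its arguments: {"type":"object","properties":{"targets":{"type":"array","items":{"type":"object","properties":{"ax":{"type":"number"},"ay":{"type":"number"},"az":{"type":"number"},"tx":{"type":"number"},"ty":{"type":"number"},"tz":{"type":"number"},"grip":{"type":"number"}}}},"grip_force":{"type":"number"}},"required":["targets"]}

```bash
mkdir -p pics; cat > h.py <<'E'
import numpy as np, cv2
from cell import bot
def cam(n):
    return bot.read_camera(n)
def world(c,u,v,z=None):
    K=c["camera_matrix"];R=np.array(c["R"]);t=np.array(c["t"])
    d=R.T@np.linalg.solve(K,np.array([u,v,1.]));o=-R.T@t
    if z is None: return o+d*float(c["range_z"][int(v),int(u)])
    return o+d*(z-o[2])/d[2]
def proj(c,X):
    p=c["camera_matrix"]@(np.array(c["R"])@np.array(X)+c["t"]);return p[:2]/p[2]
E
python3 - <<'E'
from h import *
for n in("top","side"):
    c=cam(n);cv2.imwrite(f"pics/{n}0.png",cv2.resize(c["image"][:,:,::-1],(800,600)))
    np.savez(f"{n}0.npz",**c); print(n,-np.array(c["R"]).T@c["t"])
o=bot.observe();print(o)
E
```

```text
top [ 0.51134502 -0.00662666  0.97053199]
side [0.47193989 0.48228389 0.67996063]
{'clock': 0.1, 'qpos': array([ 1.17497388e+00,  2.87102245e-01,  1.57803813e+00, -2.95818333e-05,
        1.27859688e+00, -1.50016782e-01]), 'dq': array([-0.00065291, -0.00135053, -0.00336726, -0.0003516 ,  0.00352638,
        0.00011713]), 'tau': array([ 6.11089417e-04, -4.07300091e+01, -2.93698293e+01, -1.55670605e-04,
        3.48892027e-03, -2.11009177e-05]), 'tcp_pos': array([0.16402315, 0.65419019, 0.2470646 ]), 'orientation': array([-0.38505828, -3.11734879,  0.00325546]), 'force': array([-0.31981392,  0.27313088,  0.45330275]), 'wrist_torque': array([-0.03602391,  0.0020533 ,  0.03453655]), 'grasp_force': 0.0, 'grip_width': 0.08536676037207837}
```

View pics/top0.png

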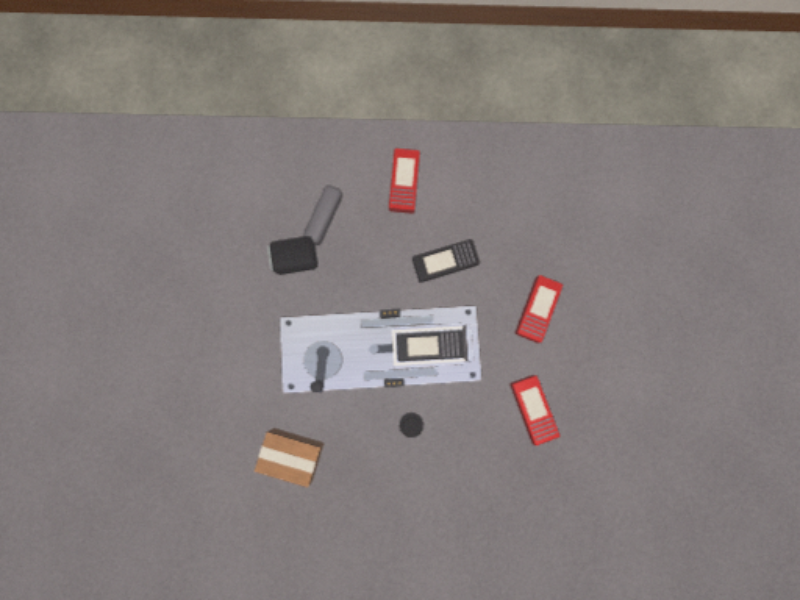

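View pics/side0.png

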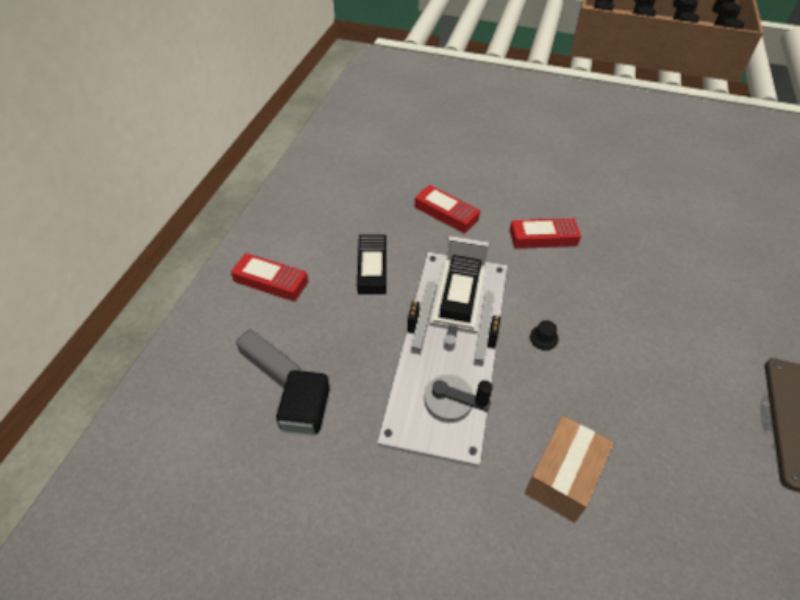

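Top view: the fixture lies around (380,350), with its end plate on the right at (472,343), cam pivot about (322,355) and lever post at (317,386). The black driver at (430,346) in the white nest is the job's driver. The black one at (446,260) is the spare, and three red look-alikes are to be left alone. The side view agrees: post (484,393), plate (467,250).

```bash
python3 - <<'E'
from h import *
T=dict(np.load("top0.npz"));S=dict(np.load("side0.npz"))
for n,c in(("top",T),("side",S)):
    hsv=cv2.cvtColor(c["image"],cv2.COLOR_RGB2HSV)
    m=((hsv[:,:,2]>150)&(hsv[:,:,1]<60)).astype(np.uint8)
    k,l,s,ce=cv2.connectedComponentsWithStats(cv2.morphologyEx(m,cv2.MORPH_CLOSE,np.ones((5,5))))
    if n=="top":
        i=l[int(330*.64),int(300*.64)]
        cs,_=cv2.findContours((l==i).astype(np.uint8),cv2.RETR_EXTERNAL,cv2.CHAIN_APPROX_NONE)
        # back to world at z=.012 then rect
        P=np.array([world(c,u,v,.012)[:2] for u,v in max(cs,key=len)[:,0]],np.float32)
        r=cv2.minAreaRect(P);print("rect",r);print(cv2.boxPoints(r))
# bolts and others
for nm,(u,v),z in[("b1",(289,323),.012),("b2",(468,312),.012),("b3",(473,375),.012),("b4",(291,386),.012),("post",(317,386),.085),("pivot",(322,352),.046),("plate",(466,342),.076)]:
    print(nm,world(T,u*.64,v*.64,z).round(4),world(T,u*.64,v*.64).round(4))
for nm,(u,v),z in[("post",(484,385),.085),("plateL",(449,239),.076),("plateR",(487,241),.076),("b",(388,433),.012),("b",(473,451),.012),("b",(433,258),.012),("b",(499,270),.012)]:
    print("S",nm,world(S,u*.64,v*.64,z).round(4),world(S,u*.64,v*.64).round(4))
for n,c,(x,y,w,h) in(("t",T,(170,185,150,75)),("s",S,(230,140,110,160))):
    im=c["image"][y:y+h,x:x+w,::-1];f=400/ w if n=="t" else 300/w
    im=cv2.resize(im,None,fx=f,fy=f,interpolation=cv2.INTER_CUBIC);cv2.imwrite(f"pics/{n}c.png",im)
a=cv2.imread("pics/tc.png");b=cv2.imread("pics/sc.png");o=np.zeros((max(a.shape[0],b.shape[0]),700,3),np.uint8);o[:a.shape[0],:400]=a;o[:b.shape[0],400:]=b[:, :300];cv2.imwrite("pics/crop.png",o)
E
```

```text
rect ((0.5290402173995972, 0.016806378960609436), (0.13078737258911133, 0.34118029475212097), 4.288499355316162)
[[ 0.45107317  0.18202886]
 [ 0.4765861  -0.15819618]
 [ 0.60700727 -0.1484161 ]
 [ 0.58149433  0.19180894]]
b1 [0.5711 0.1734 0.012 ] [0.5707 0.1725 0.0171]
b2 [ 0.5945 -0.1353  0.012 ] [ 0.5944 -0.135   0.0138]
b3 [ 0.4863 -0.1439  0.012 ] [ 0.4864 -0.1431  0.0177]
b4 [0.464  0.1662 0.012 ] [0.4642 0.1655 0.0161]
post [0.4681 0.1124 0.085 ] [0.4681 0.1122 0.086 ]
pivot [0.5218 0.111  0.046 ] [0.5217 0.1106 0.0498]
plate [ 0.5405 -0.1235  0.076 ] [ 0.541  -0.1256  0.0594]
S post [0.4716 0.1145 0.085 ] [0.4716 0.1143 0.0846]
S plateL [ 0.572  -0.1232  0.076 ] [ 0.5847 -0.2    -0.0006]
S plateR [ 0.5164 -0.1363  0.076 ] [ 0.5219 -0.213   0.0011]
S b [0.5741 0.1737 0.012 ] [0.5737 0.175  0.0148]
S b [0.466  0.1658 0.012 ] [0.466  0.1662 0.0129]
S b [ 0.597  -0.1373  0.012 ] [ 0.5961 -0.1331  0.0166]
S b [ 0.4902 -0.1435  0.012 ] [ 0.4902 -0.1425  0.0131]
```

View pics/crop.png

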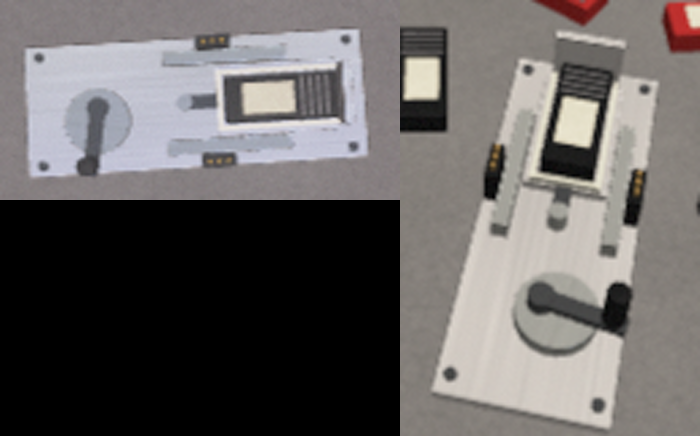

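Fixture centre is about (0.530, 0.016), with +x along (-0.074, 0.997). The post is at fixture (0.101, 0.053), so the cam is near -1.68 and the lever must go clockwise. First I turn the tool so that tool x = fixture y and tool y = fixture x, and shut the fingers.

Request:
jog_arm --targets '[{"az": -0.017, "grip": 0}, {"az": -0.017, "grip": 0}, {"az": -0.0167, "grip": 0}, {"grip": 0}, {"grip": 0}]' --grip_force 20

```text
validation failed for argument at $.ta...
```

Request:
jog_arm --targets '[{"ty": -0.8, "tx": -0.35, "grip": 0}, {"ty": -0.8, "tx": -0.35, "grip": 0}, {"ty": -0.8, "tx": -0.35, "grip": 0}, {"ty": -0.8, "tx": -0.35, "grip": 0}, {"ty": -0.8, "tx": -0.35, "grip": 0}]'

```text
validation failed for argument at $.ta...
```

Request:
jog_arm --targets '[{"ty": -0.8, "tx": -0.35, "grip": 0}, {"ty": -0.8, "tx": -0.35, "grip": 0}, {"ty": -0.8, "tx": -0.35, "grip": 0}, {"ty": -0.8, "tx": -0.35, "grip": 0}, {"ty": -0.8, "tx": -0.35, "grip": 0}]'

```text
validation failed for argument at $.ta...
```

Request:
jog_arm --targets '[{"ty": -0.8, "tx": -0.35, "grip": 0}, {"ty": -0.8, "tx": -0.35, "grip": 0}, {"ty": -0.8, "tx": -0.35, "grip": 0}, {"ty": -0.8, "tx": -0.35, "grip": 0}, {"grip": 0}]'

```text
validation failed for argument at $.ta...
```

Request:
jog_arm --targets '[{"ax": 0, "ay": 0, "az": -0.017, "tx": 0, "ty": 0, "tz": 0, "grip": 0}, {"ax": 0, "ay": 0, "az": -0.017, "tx": 0, "ty": 0, "tz": 0, "grip": 0}, {"ax": 0, "ay": 0, "az": -0.0167, "tx": 0, "ty": 0, "tz": 0, "grip": 0}, {"ax": 0, "ay": 0, "az": 0, "tx": 0, "ty": 0, "tz": 0, "grip": 0}]' --grip_force 20

```text
clock: 0.43
tcp_pos: [0.1641, 0.6544, 0.2475]
orientation: [0.117, -3.139, 0.002]
force: [0.4, -0.1, 0.6]
grip_width: 0.039
grasp_force: 0.0
```

Request:
jog_arm --targets '[{"ax": 0, "ay": 0, "az": 0, "tx": -0.35, "ty": -0.8, "tz": 0, "grip": 0}, {"ax": 0, "ay": 0, "az": 0, "tx": -0.35, "ty": -0.8, "tz": 0, "grip": 0}, {"ax": 0, "ay": 0, "az": 0, "tx": -0.35, "ty": -0.8, "tz": 0, "grip": 0}, {"ax": 0, "ay": 0, "az": 0, "tx": -0.35, "ty": -0.8, "tz": 0, "grip": 0}, {"ax": 0, "ay": 0, "az": 0, "tx": -0.35, "ty": -0.8, "tz": 0, "grip": 0}]'

```text
clock: 0.85
tcp_pos: [0.2459, 0.4986, 0.2478]
orientation: [0.11, -3.139, 0.001]
force: [0.9, -0.6, 0.7]
grip_width: 0.0
grasp_force: 0.0
```

Request:
jog_arm --targets '[{"ax": 0, "ay": 0, "az": 0, "tx": -0.35, "ty": -0.8, "tz": 0, "grip": 0}, {"ax": 0, "ay": 0, "az": 0, "tx": -0.35, "ty": -0.8, "tz": 0, "grip": 0}, {"ax": 0, "ay": 0, "az": 0, "tx": -0.35, "ty": -0.8, "tz": 0, "grip": 0}, {"ax": 0, "ay": 0, "az": 0, "tx": -0.35, "ty": -0.8, "tz": 0, "grip": 0}, {"ax": 0, "ay": 0, "az": 0, "tx": -0.35, "ty": -0.8, "tz": 0, "grip": 0}]'

```text
clock: 1.27
tcp_pos: [0.3273, 0.3441, 0.2481]
orientation: [0.11, -3.14, 0.0]
force: [0.7, -0.8, -0.3]
grip_width: 0.0001
grasp_force: 0.0
```

Request:
jog_arm --targets '[{"ax": 0, "ay": 0, "az": 0, "tx": -0.35, "ty": -0.8, "tz": 0, "grip": 0}, {"ax": 0, "ay": 0, "az": 0, "tx": -0.35, "ty": -0.8, "tz": 0, "grip": 0}, {"ax": 0, "ay": 0, "az": 0, "tx": -0.35, "ty": -0.8, "tz": 0, "grip": 0}, {"ax": 0, "ay": 0, "az": 0, "tx": -0.35, "ty": -0.8, "tz": 0, "grip": 0}, {"ax": 0, "ay": 0, "az": 0, "tx": 0, "ty": 0, "tz": 0, "grip": 0}]'

```text
clock: 1.68
tcp_pos: [0.3944, 0.218, 0.2483]
orientation: [-0.1, 3.139, -0.003]
force: [0.4, 0.5, 0.0]
grip_width: 0.0
grasp_force: 0.0
```

Request:
jog_arm --targets '[{"ax": 0, "ay": 0, "az": 0, "tx": -0.335, "ty": -0.73, "tz": 0, "grip": 0}, {"ax": 0, "ay": 0, "az": 0, "tx": -0.335, "ty": -0.73, "tz": 0, "grip": 0}, {"ax": 0, "ay": 0, "az": 0, "tx": -0.335, "ty": -0.73, "tz": 0, "grip": 0}, {"ax": 0, "ay": 0, "az": 0, "tx": -0.335, "ty": -0.73, "tz": 0, "grip": 0}, {"ax": 0, "ay": 0, "az": 0, "tx": -0.335, "ty": -0.73, "tz": 0, "grip": 0}]'

```text
clock: 2.1
tcp_pos: [0.4699, 0.0805, 0.2482]
orientation: [0.111, -3.14, -0.001]
force: [0.1, 0.5, 0.6]
grip_width: 0.0
grasp_force: 0.0
```

Request:
jog_arm --targets '[{"ax": 0, "ay": 0, "az": 0, "tx": 0, "ty": 0, "tz": 0.8, "grip": 0}, {"ax": 0, "ay": 0, "az": 0, "tx": 0, "ty": 0, "tz": 0.8, "grip": 0}, {"ax": 0, "ay": 0, "az": 0, "tx": 0, "ty": 0, "tz": 0.8, "grip": 0}, {"ax": 0, "ay": 0, "az": 0, "tx": 0, "ty": 0, "tz": 0.8, "grip": 0}, {"ax": 0, "ay": 0, "az": 0, "tx": 0, "ty": 0, "tz": 0, "grip": 0}]'

```text
clock: 2.52
tcp_pos: [0.4644, 0.0819, 0.1135]
orientation: [0.11, -3.125, -0.002]
force: [-1.6, 0.2, -1.3]
grip_width: -0.0
grasp_force: 0.0
```

```bash
python3 - <<'E'
from h import *
a=cam("top");b=cam("side")
A=cv2.resize(a["image"][170:270,160:330,::-1],None,fx=2.3,fy=2.3);B=cv2.resize(b["image"][130:300,220:360,::-1],None,fx=2.8,fy=2.8)
o=np.zeros((480,790,3),np.uint8);o[:A.shape[0],:A.shape[1]]=A;o[:B.shape[0],395:395+B.shape[1]]=B[:480,:395];cv2.imwrite("pics/c2.png",o)
s=bot.observe();print(s["tcp_pos"],s["orientation"],s["force"])
E
```

```text
[0.46881659 0.08181782 0.11961689] [ 1.12540863e-01 -3.13640011e+00 -5.65897742e-04] [0.21791311 0.43697359 0.58106697]
```

View pics/c2.png

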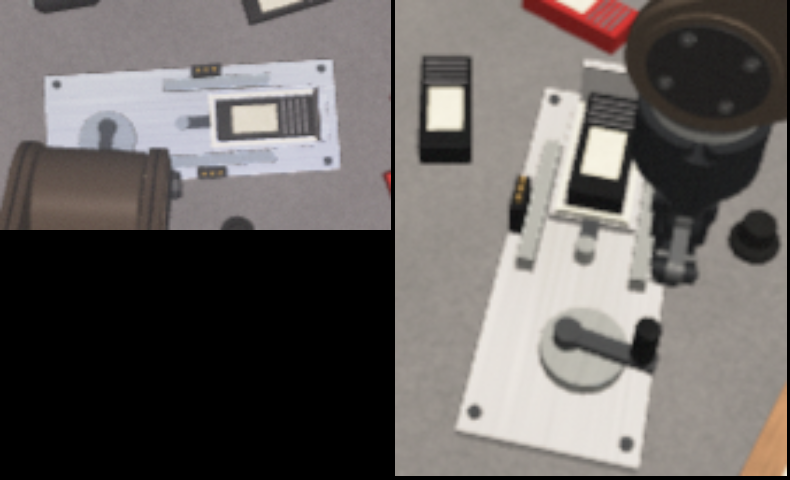

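The side crop shows the shut fingers at about (675,265), behind the post at (647,340), with clear space around them. I'm going down to post height.

Request:
jog_arm --targets '[{"ax": 0, "ay": 0, "az": 0, "tx": 0, "ty": 0, "tz": 0.4, "grip": 0}, {"ax": 0, "ay": 0, "az": 0, "tx": 0, "ty": 0, "tz": 0.4, "grip": 0}, {"ax": 0, "ay": 0, "az": 0, "tx": 0, "ty": 0, "tz": 0.35, "grip": 0}, {"ax": 0, "ay": 0, "az": 0, "tx": 0, "ty": 0, "tz": 0, "grip": 0}, {"ax": 0, "ay": 0, "az": 0, "tx": 0, "ty": 0, "tz": 0, "grip": 0}]'

```text
clock: 3.03
tcp_pos: [0.471, 0.0816, 0.0762]
orientation: [-0.114, 3.137, -0.0]
force: [1.2, -0.5, 1.2]
grip_width: -0.0002
grasp_force: 0.0
```

Request:
jog_arm --targets '[{"ax": 0, "ay": 0, "az": 0, "tx": 0, "ty": 0.05, "tz": 0, "grip": 0}, {"ax": 0, "ay": 0, "az": 0, "tx": 0, "ty": 0.05, "tz": 0, "grip": 0}, {"ax": 0, "ay": 0, "az": 0, "tx": 0, "ty": 0.05, "tz": 0, "grip": 0}, {"ax": 0, "ay": 0, "az": 0, "tx": 0, "ty": 0.05, "tz": 0, "grip": 0}, {"ax": 0, "ay": 0, "az": 0, "tx": 0, "ty": 0.05, "tz": 0, "grip": 0}]'

```text
clock: 3.45
tcp_pos: [0.4693, 0.0917, 0.0749]
orientation: [-0.114, 3.139, -0.0]
force: [-0.6, 0.2, -0.8]
grip_width: 0.0
grasp_force: 0.0
```

Request:
jog_arm --targets '[{"ax": 0, "ay": 0, "az": 0, "tx": 0, "ty": 0.05, "tz": 0, "grip": 0}, {"ax": 0, "ay": 0, "az": 0, "tx": 0, "ty": 0.05, "tz": 0, "grip": 0}, {"ax": 0, "ay": 0, "az": 0, "tx": 0, "ty": 0.05, "tz": 0, "grip": 0}, {"ax": 0, "ay": 0, "az": 0, "tx": 0, "ty": 0.05, "tz": 0, "grip": 0}, {"ax": 0, "ay": 0, "az": 0, "tx": 0, "ty": 0.05, "tz": 0, "grip": 0}]'

```text
clock: 3.87
tcp_pos: [0.4691, 0.1002, 0.0748]
orientation: [-0.116, 3.138, -0.005]
force: [2.0, -6.9, 0.2]
grip_width: 0.0002
grasp_force: 3.2
```

Request:
jog_arm --targets '[{"ax": 0, "ay": 0, "az": 0, "tx": -0.02, "ty": 0.05, "tz": 0, "grip": 0}, {"ax": 0, "ay": 0, "az": 0, "tx": -0.02, "ty": 0.05, "tz": 0, "grip": 0}, {"ax": 0, "ay": 0, "az": 0, "tx": -0.02, "ty": 0.05, "tz": 0, "grip": 0}, {"ax": 0, "ay": 0, "az": 0, "tx": -0.02, "ty": 0.05, "tz": 0, "grip": 0}, {"ax": 0, "ay": 0, "az": 0, "tx": -0.02, "ty": 0.05, "tz": 0, "grip": 0}]'

```text
clock: 4.28
tcp_pos: [0.4712, 0.1106, 0.0746]
orientation: [0.116, -3.138, 0.004]
force: [-1.5, -5.8, 3.6]
grip_width: -0.0002
grasp_force: 2.9
```

Request:
jog_arm --targets '[{"ax": 0, "ay": 0, "az": 0, "tx": -0.035, "ty": 0.05, "tz": 0, "grip": 0}, {"ax": 0, "ay": 0, "az": 0, "tx": -0.035, "ty": 0.05, "tz": 0, "grip": 0}, {"ax": 0, "ay": 0, "az": 0, "tx": -0.035, "ty": 0.05, "tz": 0, "grip": 0}, {"ax": 0, "ay": 0, "az": 0, "tx": -0.035, "ty": 0.05, "tz": 0, "grip": 0}, {"ax": 0, "ay": 0, "az": 0, "tx": -0.035, "ty": 0.05, "tz": 0, "grip": 0}]'

```text
clock: 4.7
tcp_pos: [0.4767, 0.1211, 0.074]
orientation: [0.116, -3.136, 0.004]
force: [-3.3, -5.8, 2.8]
grip_width: -0.0002
grasp_force: 2.8
```

Request:
jog_arm --targets '[{"ax": 0, "ay": 0, "az": 0, "tx": -0.04, "ty": 0.045, "tz": 0, "grip": 0}, {"ax": 0, "ay": 0, "az": 0, "tx": -0.04, "ty": 0.045, "tz": 0, "grip": 0}, {"ax": 0, "ay": 0, "az": 0, "tx": -0.04, "ty": 0.045, "tz": 0, "grip": 0}, {"ax": 0, "ay": 0, "az": 0, "tx": -0.04, "ty": 0.045, "tz": 0, "grip": 0}, {"ax": 0, "ay": 0, "az": 0, "tx": -0.04, "ty": 0.045, "tz": 0, "grip": 0}]'

```text
clock: 5.12
tcp_pos: [0.484, 0.1304, 0.0739]
orientation: [0.116, -3.135, 0.005]
force: [-3.7, -6.7, 1.9]
grip_width: 0.0001
grasp_force: 3.5
```

Time to change sides: back off, go round to the fixture +y side of the post, then push along -y.

Request:
jog_arm --targets '[{"ax": 0, "ay": 0, "az": 0, "tx": 0, "ty": -0.2, "tz": 0, "grip": 0}, {"ax": 0, "ay": 0, "az": 0, "tx": 0, "ty": -0.2, "tz": 0, "grip": 0}, {"ax": 0, "ay": 0, "az": 0, "tx": 0.3, "ty": 0, "tz": 0, "grip": 0}, {"ax": 0, "ay": 0, "az": 0, "tx": 0.3, "ty": 0, "tz": 0, "grip": 0}, {"ax": 0, "ay": 0, "az": 0, "tx": 0.2, "ty": 0, "tz": 0, "grip": 0}]'

```text
clock: 5.53
tcp_pos: [0.4534, 0.1129, 0.074]
orientation: [0.113, -3.139, -0.001]
force: [-0.0, -0.4, -0.1]
grip_width: 0.0
grasp_force: 0.0
```

Request:
jog_arm --targets '[{"ax": 0, "ay": 0, "az": 0, "tx": 0, "ty": 0, "tz": 0, "grip": 0}, {"ax": 0, "ay": 0, "az": 0, "tx": 0, "ty": 0.3, "tz": 0, "grip": 0}, {"ax": 0, "ay": 0, "az": 0, "tx": 0, "ty": 0.4, "tz": 0, "grip": 0}, {"ax": 0, "ay": 0, "az": 0, "tx": 0, "ty": 0.35, "tz": 0, "grip": 0}, {"ax": 0, "ay": 0, "az": 0, "tx": 0, "ty": 0, "tz": 0, "grip": 0}]'

```text
clock: 5.95
tcp_pos: [0.4517, 0.1566, 0.0746]
orientation: [-0.117, 3.138, 0.001]
force: [-0.0, -0.1, -0.1]
grip_width: 0.0001
grasp_force: 0.0
```

Request:
jog_arm --targets '[{"ax": 0, "ay": 0, "az": 0, "tx": -0.07, "ty": 0, "tz": 0, "grip": 0}, {"ax": 0, "ay": 0, "az": 0, "tx": -0.07, "ty": 0, "tz": 0, "grip": 0}, {"ax": 0, "ay": 0, "az": 0, "tx": -0.07, "ty": 0, "tz": 0, "grip": 0}, {"ax": 0, "ay": 0, "az": 0, "tx": -0.07, "ty": 0, "tz": 0, "grip": 0}, {"ax": 0, "ay": 0, "az": 0, "tx": -0.05, "ty": 0, "tz": 0, "grip": 0}]'

```text
clock: 6.37
tcp_pos: [0.4651, 0.1557, 0.0744]
orientation: [-0.113, 3.139, -0.0]
force: [0.2, 0.5, 1.0]
grip_width: 0.0001
grasp_force: 0.0
```

Request:
jog_arm --targets '[{"ax": 0, "ay": 0, "az": 0, "tx": -0.06, "ty": 0, "tz": 0, "grip": 0}, {"ax": 0, "ay": 0, "az": 0, "tx": -0.06, "ty": 0.02, "tz": 0, "grip": 0}, {"ax": 0, "ay": 0, "az": 0, "tx": -0.06, "ty": 0.02, "tz": 0, "grip": 0}, {"ax": 0, "ay": 0, "az": 0, "tx": -0.06, "ty": 0.02, "tz": 0, "grip": 0}, {"ax": 0, "ay": 0, "az": 0, "tx": -0.06, "ty": 0.02, "tz": 0, "grip": 0}]'

```text
clock: 6.78
tcp_pos: [0.4738, 0.1606, 0.0739]
orientation: [0.113, -3.132, -0.001]
force: [-9.1, 3.3, 7.6]
grip_width: -0.0004
grasp_force: 4.4
```

Request:
jog_arm --targets '[{"ax": 0, "ay": 0, "az": 0, "tx": -0.06, "ty": 0.02, "tz": 0, "grip": 0}, {"ax": 0, "ay": 0, "az": 0, "tx": -0.06, "ty": 0.01, "tz": 0, "grip": 0}, {"ax": 0, "ay": 0, "az": 0, "tx": -0.06, "ty": 0, "tz": 0, "grip": 0}, {"ax": 0, "ay": 0, "az": 0, "tx": -0.05, "ty": 0, "tz": 0, "grip": 0}, {"ax": 0, "ay": 0, "az": 0, "tx": 0, "ty": 0, "tz": 0, "grip": 0}]'

```text
clock: 7.2
tcp_pos: [0.4812, 0.1638, 0.0728]
orientation: [0.113, -3.128, -0.005]
force: [-9.6, 6.0, 3.3]
grip_width: 0.0
grasp_force: 4.4
```

Request:
jog_arm --targets '[{"ax": 0, "ay": 0, "az": 0, "tx": -0.06, "ty": 0, "tz": 0, "grip": 0}, {"ax": 0, "ay": 0, "az": 0, "tx": -0.06, "ty": 0, "tz": 0, "grip": 0}, {"ax": 0, "ay": 0, "az": 0, "tx": -0.06, "ty": 0, "tz": 0, "grip": 0}, {"ax": 0, "ay": 0, "az": 0, "tx": -0.06, "ty": 0, "tz": 0, "grip": 0}, {"ax": 0, "ay": 0, "az": 0, "tx": 0, "ty": 0, "tz": 0, "grip": 0}]'

```text
clock: 7.62
tcp_pos: [0.4904, 0.1642, 0.0718]
orientation: [0.114, -3.128, -0.003]
force: [-7.7, 3.7, -0.9]
grip_width: -0.0003
grasp_force: 3.4
```

```bash
python3 - <<'E'
from h import *
b=cam("side");np.savez("s1.npz",**b)
B=cv2.resize(b["image"][140:310,220:380,::-1],None,fx=3.4,fy=3.4,interpolation=cv2.INTER_CUBIC);cv2.imwrite("pics/c3.png",B)
s=bot.observe();print(s["tcp_pos"],s["orientation"],s["force"])
f=np.array([-.074,.997,0]);p=np.array([.530,.016,0])+.095*f
for nm,X in(("pivot",p+[0,0,.046]),("posttop@low",p+.055*f+[0,0,.085])): print(nm,((proj(b,X)-[220,140])*3.4).round(0))
E
```

```text
[0.49037247 0.16411375 0.07182323] [ 0.11365172 -3.12798526 -0.00324222] [-6.69225162  4.66976939 -1.45358328]
pivot [212. 368.]
posttop@low [199. 419.]
```

View pics/c3.png

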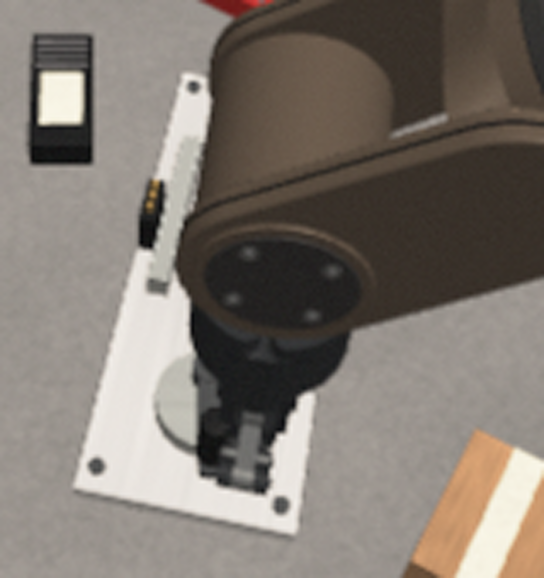

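The crop shows the fingers at (240,455), just to the right of the post, and the lever almost along the fixture. About 8 mm more.

Request:
jog_arm --targets '[{"ax": 0, "ay": 0, "az": 0, "tx": -0.06, "ty": 0, "tz": 0, "grip": 0}, {"ax": 0, "ay": 0, "az": 0, "tx": -0.06, "ty": 0, "tz": 0, "grip": 0}, {"ax": 0, "ay": 0, "az": 0, "tx": -0.06, "ty": 0, "tz": 0, "grip": 0}, {"ax": 0, "ay": 0, "az": 0, "tx": -0.03, "ty": 0, "tz": 0, "grip": 0}, {"ax": 0, "ay": 0, "az": 0, "tx": 0, "ty": 0, "tz": 0, "grip": 0}]'

```text
clock: 8.08
tcp_pos: [0.4992, 0.1644, 0.0718]
orientation: [0.114, -3.129, -0.002]
force: [-6.1, 3.2, -2.3]
grip_width: -0.0002
grasp_force: 2.9
```

Request:
jog_arm --targets '[{"ax": 0, "ay": 0, "az": 0, "tx": 0.5, "ty": 0, "tz": 0, "grip": 0}, {"ax": 0, "ay": 0, "az": 0, "tx": 0.5, "ty": 0, "tz": 0, "grip": 0}, {"ax": 0, "ay": 0, "az": 0, "tx": 0, "ty": 0, "tz": -0.8, "grip": 0}, {"ax": 0, "ay": 0, "az": 0, "tx": 0, "ty": 0, "tz": -0.8, "grip": 0}, {"ax": 0, "ay": 0, "az": 0, "tx": 0, "ty": 0, "tz": -0.8, "grip": 0}]'

```text
clock: 8.5
tcp_pos: [0.4624, 0.1606, 0.1707]
orientation: [0.115, -3.138, 0.0]
force: [0.1, -0.1, 0.3]
grip_width: 0.0002
grasp_force: 0.0
```

Request:
jog_arm --targets '[{"ax": 0, "ay": 0, "az": 0, "tx": 0, "ty": -0.8, "tz": -0.4, "grip": 0}, {"ax": 0, "ay": 0, "az": 0, "tx": 0, "ty": -0.9, "tz": 0, "grip": 0}, {"ax": 0, "ay": 0, "az": 0, "tx": 0, "ty": -0.9, "tz": 0, "grip": 0}, {"ax": 0, "ay": 0, "az": 0, "tx": 0, "ty": -0.9, "tz": 0, "grip": 0}, {"ax": 0, "ay": 0, "az": 0, "tx": 0, "ty": -0.9, "tz": 0, "grip": 0}]'

```text
clock: 8.92
tcp_pos: [0.4763, -0.0164, 0.1868]
orientation: [-0.115, 3.138, -0.001]
force: [1.0, 0.6, 0.9]
grip_width: -0.0002
grasp_force: 0.0
```

```bash
python3 - <<'E'
from h import *
b=cam("top");np.savez("t2.npz",**b)
B=cv2.resize(b["image"][180:280,160:320,::-1],None,fx=4,fy=4,interpolation=cv2.INTER_CUBIC);cv2.imwrite("pics/c4.png",B)
s=bot.observe();print(s["tcp_pos"],s["orientation"],s["force"])
f=np.array([-.074,.997,0]);p=np.array([.530,.016,0])+.095*f
for nm,X in(("pivot",p+[0,0,.046]),("posttop@low",p+.055*f+[0,0,.085])): print(nm,((proj(b,X)-[160,180])*4).round(0))
E
```

```text
[ 0.47716165 -0.02178206  0.18702516] [-0.10901917  3.13751129 -0.00775759] [ 1.73708414 -4.19716156  0.9348873 ]
pivot [185. 179.]
posttop@low [ 88. 184.]
```

View pics/c4.png

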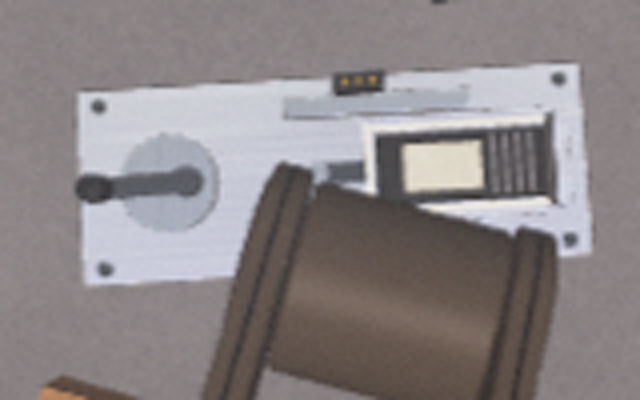

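The lever now points straight away from the slide: post at (93,188), expected at (88,184). The slide is still back. Next I go behind the end plate.

Request:
jog_arm --targets '[{"ax": 0, "ay": 0, "az": 0, "tx": -0.28, "ty": -0.77, "tz": 0, "grip": 0}, {"ax": 0, "ay": 0, "az": 0, "tx": -0.28, "ty": -0.77, "tz": 0, "grip": 0}, {"ax": 0, "ay": 0, "az": 0, "tx": -0.28, "ty": -0.77, "tz": 0, "grip": 0}, {"ax": 0, "ay": 0, "az": 0, "tx": -0.28, "ty": -0.77, "tz": 0, "grip": 0}, {"ax": 0, "ay": 0, "az": 0, "tx": -0.28, "ty": -0.77, "tz": 0, "grip": 0}]'

```text
clock: 9.38
tcp_pos: [0.5439, -0.1659, 0.1862]
orientation: [-0.114, 3.139, -0.0]
force: [0.6, 0.4, -0.3]
grip_width: -0.0002
grasp_force: 0.0
```

Request:
jog_arm --targets '[{"ax": 0, "ay": 0, "az": 0, "tx": 0, "ty": 0, "tz": 0, "grip": 0}, {"ax": 0, "ay": 0, "az": 0, "tx": 0, "ty": 0, "tz": 0, "grip": 0}, {"ax": 0, "ay": 0, "az": 0, "tx": 0, "ty": 0, "tz": 0.7, "grip": 0}, {"ax": 0, "ay": 0, "az": 0, "tx": 0, "ty": 0, "tz": 0.7, "grip": 0}, {"ax": 0, "ay": 0, "az": 0, "tx": 0, "ty": 0, "tz": 0, "grip": 0}]'

```text
clock: 9.8
tcp_pos: [0.5392, -0.1613, 0.1243]
orientation: [0.115, -3.129, -0.009]
force: [-1.6, 0.3, -0.7]
grip_width: 0.0002
grasp_force: 0.0
```

```bash
python3 - <<'E'
from h import *
b=cam("side")
B=cv2.resize(b["image"][110:280,220:380,::-1],None,fx=3.4,fy=3.4,interpolation=cv2.INTER_CUBIC);cv2.imwrite("pics/c5.png",B)
s=bot.observe();print(s["tcp_pos"],s["orientation"],s["force"])
f=np.array([-.074,.997]);d=s["tcp_pos"][:2]-[.530,.016];print(d@f,d@[-.997,-.074])
E
```

```text
[ 0.54046072 -0.16198663  0.12689377] [ 0.11583955 -3.13217643 -0.0067235 ] [-0.60258981  0.06137541 -0.19297945]
-0.17822676487825162 0.0027416705797892434
```

View pics/c5.png

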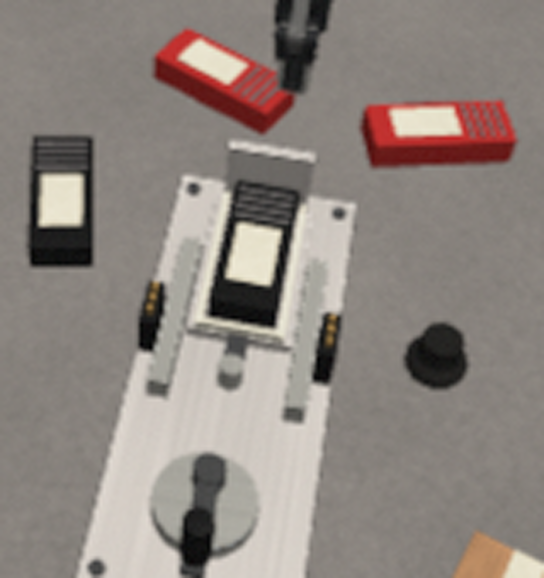

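The fingers at (295,75) are behind the plate at (272,165). The lever points away from the slide, with the post at (197,530). Going down, then pushing.

Request:
jog_arm --targets '[{"ax": 0, "ay": 0, "az": 0, "tx": 0, "ty": 0, "tz": 0.6, "grip": 0}, {"ax": 0, "ay": 0, "az": 0, "tx": 0, "ty": 0, "tz": 0.6, "grip": 0}, {"ax": 0, "ay": 0, "az": 0, "tx": 0.05, "ty": 0, "tz": 0.45, "grip": 0}, {"ax": 0, "ay": 0, "az": 0, "tx": 0, "ty": 0, "tz": 0, "grip": 0}, {"ax": 0, "ay": 0, "az": 0, "tx": 0, "ty": 0, "tz": 0, "grip": 0}]'

```text
clock: 10.27
tcp_pos: [0.5413, -0.164, 0.0651]
orientation: [0.115, -3.139, -0.0]
force: [-0.5, 0.2, 1.0]
grip_width: 0.0001
grasp_force: 0.0
```

Request:
jog_arm --targets '[{"ax": 0, "ay": 0, "az": 0, "tx": 0, "ty": 0.08, "tz": 0, "grip": 0}, {"ax": 0, "ay": 0, "az": 0, "tx": 0, "ty": 0.08, "tz": 0, "grip": 0}, {"ax": 0, "ay": 0, "az": 0, "tx": 0, "ty": 0.08, "tz": 0, "grip": 0}, {"ax": 0, "ay": 0, "az": 0, "tx": 0, "ty": 0.06, "tz": 0, "grip": 0}, {"ax": 0, "ay": 0, "az": 0, "tx": 0, "ty": 0.06, "tz": 0, "grip": 0}]'

```text
clock: 10.68
tcp_pos: [0.5405, -0.1501, 0.0652]
orientation: [-0.115, 3.138, -0.001]
force: [-0.0, -0.4, 0.5]
grip_width: -0.0002
grasp_force: 0.0
```

Request:
jog_arm --targets '[{"ax": 0, "ay": 0, "az": 0, "tx": 0, "ty": 0.06, "tz": 0, "grip": 0}, {"ax": 0, "ay": 0, "az": 0, "tx": 0, "ty": 0.06, "tz": 0, "grip": 0}, {"ax": 0, "ay": 0, "az": 0, "tx": 0, "ty": 0.06, "tz": 0, "grip": 0}, {"ax": 0, "ay": 0, "az": 0, "tx": 0, "ty": 0.06, "tz": 0, "grip": 0}, {"ax": 0, "ay": 0, "az": 0, "tx": 0, "ty": 0.06, "tz": 0, "grip": 0}]'

```text
clock: 11.1
tcp_pos: [0.5395, -0.1387, 0.0647]
orientation: [-0.114, 3.139, -0.002]
force: [-1.1, -3.0, 1.4]
grip_width: -0.0001
grasp_force: 1.6
```

Request:
jog_arm --targets '[{"ax": 0, "ay": 0, "az": 0, "tx": 0, "ty": 0.06, "tz": 0, "grip": 0}, {"ax": 0, "ay": 0, "az": 0, "tx": 0, "ty": 0.06, "tz": 0, "grip": 0}, {"ax": 0, "ay": 0, "az": 0, "tx": 0, "ty": 0.06, "tz": 0, "grip": 0}, {"ax": 0, "ay": 0, "az": 0, "tx": 0, "ty": 0.06, "tz": 0, "grip": 0}, {"ax": 0, "ay": 0, "az": 0, "tx": 0, "ty": 0.06, "tz": 0, "grip": 0}]'

```text
clock: 11.52
tcp_pos: [0.5385, -0.1262, 0.0645]
orientation: [-0.114, 3.139, -0.0]
force: [-0.8, -3.3, 3.4]
grip_width: 0.0001
grasp_force: 1.7
```

Request:
jog_arm --targets '[{"ax": 0, "ay": 0, "az": 0, "tx": 0, "ty": 0.06, "tz": 0, "grip": 0}, {"ax": 0, "ay": 0, "az": 0, "tx": 0, "ty": 0.06, "tz": 0, "grip": 0}, {"ax": 0, "ay": 0, "az": 0, "tx": 0, "ty": 0.06, "tz": 0, "grip": 0}, {"ax": 0, "ay": 0, "az": 0, "tx": 0, "ty": 0.06, "tz": 0, "grip": 0}, {"ax": 0, "ay": 0, "az": 0, "tx": 0, "ty": 0.06, "tz": 0, "grip": 0}]'

```text
clock: 11.93
tcp_pos: [0.5376, -0.1142, 0.0644]
orientation: [-0.114, 3.139, -0.0]
force: [0.1, -3.1, 2.3]
grip_width: -0.0003
grasp_force: 1.6
```

Request:
jog_arm --targets '[{"ax": 0, "ay": 0, "az": 0, "tx": 0, "ty": 0.06, "tz": 0, "grip": 0}, {"ax": 0, "ay": 0, "az": 0, "tx": 0, "ty": 0.06, "tz": 0, "grip": 0}, {"ax": 0, "ay": 0, "az": 0, "tx": 0, "ty": 0.06, "tz": 0, "grip": 0}, {"ax": 0, "ay": 0, "az": 0, "tx": 0, "ty": 0.05, "tz": 0, "grip": 0}, {"ax": 0, "ay": 0, "az": 0, "tx": 0, "ty": 0.04, "tz": 0, "grip": 0}]'

```text
clock: 12.35
tcp_pos: [0.5369, -0.1034, 0.0644]
orientation: [-0.114, 3.139, -0.0]
force: [-0.1, -3.2, 2.9]
grip_width: -0.0003
grasp_force: 1.6
```

Request:
jog_arm --targets '[{"ax": 0, "ay": 0, "az": 0, "tx": 0, "ty": 0.05, "tz": 0, "grip": 0}, {"ax": 0, "ay": 0, "az": 0, "tx": 0, "ty": 0.05, "tz": 0, "grip": 0}, {"ax": 0, "ay": 0, "az": 0, "tx": 0, "ty": 0.04, "tz": 0, "grip": 0}, {"ax": 0, "ay": 0, "az": 0, "tx": 0, "ty": 0.04, "tz": 0, "grip": 0}, {"ax": 0, "ay": 0, "az": 0, "tx": 0, "ty": 0.04, "tz": 0, "grip": 0}]'

```text
clock: 12.77
tcp_pos: [0.5361, -0.0947, 0.0644]
orientation: [-0.114, 3.139, -0.0]
force: [0.2, -3.8, 3.1]
grip_width: 0.0001
grasp_force: 1.6
```

Request:
jog_arm --targets '[{"ax": 0, "ay": 0, "az": 0, "tx": 0, "ty": 0.03, "tz": 0, "grip": 0}, {"ax": 0, "ay": 0, "az": 0, "tx": 0, "ty": 0.03, "tz": 0, "grip": 0}, {"ax": 0, "ay": 0, "az": 0, "tx": 0, "ty": 0.03, "tz": 0, "grip": 0}, {"ax": 0, "ay": 0, "az": 0, "tx": 0, "ty": 0.03, "tz": 0, "grip": 0}, {"ax": 0, "ay": 0, "az": 0, "tx": 0, "ty": 0, "tz": 0, "grip": 0}]'

```text
clock: 13.18
tcp_pos: [0.5359, -0.0911, 0.0645]
orientation: [-0.116, 3.139, -0.005]
force: [1.6, -8.3, 0.8]
grip_width: 0.0001
grasp_force: 3.6
```

Request:
jog_arm --targets '[{"ax": 0, "ay": 0, "az": 0, "tx": 0, "ty": 0.03, "tz": 0, "grip": 0}, {"ax": 0, "ay": 0, "az": 0, "tx": 0, "ty": 0.03, "tz": 0, "grip": 0}, {"ax": 0, "ay": 0, "az": 0, "tx": 0, "ty": 0.02, "tz": 0, "grip": 0}, {"ax": 0, "ay": 0, "az": 0, "tx": 0, "ty": 0, "tz": 0, "grip": 0}, {"ax": 0, "ay": 0, "az": 0, "tx": 0, "ty": 0, "tz": 0, "grip": 0}]'

```text
clock: 13.6
tcp_pos: [0.536, -0.091, 0.0646]
orientation: [-0.118, 3.138, -0.014]
force: [-0.3, -16.2, -0.7]
grip_width: 0.0002
grasp_force: 8.3
```

Request:
jog_arm --targets '[{"ax": 0, "ay": 0, "az": 0, "tx": 0, "ty": -0.2, "tz": 0, "grip": 0}, {"ax": 0, "ay": 0, "az": 0, "tx": 0, "ty": -0.5, "tz": 0, "grip": 0}, {"ax": 0, "ay": 0, "az": 0, "tx": 0, "ty": -0.6, "tz": 0, "grip": 0}, {"ax": 0, "ay": 0, "az": 0, "tx": 0, "ty": -0.3, "tz": -0.6, "grip": 0}, {"ax": 0, "ay": 0, "az": 0, "tx": 0, "ty": 0, "tz": -0.8, "grip": 0}]'

```text
clock: 14.02
tcp_pos: [0.5369, -0.1505, 0.1163]
orientation: [0.11, -3.13, -0.01]
force: [-0.1, -0.1, 0.4]
grip_width: -0.0004
grasp_force: 0.0
```

Request:
jog_arm --targets '[{"ax": 0, "ay": 0, "az": 0, "tx": 0, "ty": -0.5, "tz": -0.8, "grip": 0}, {"ax": 0, "ay": 0, "az": 0, "tx": 0, "ty": -0.8, "tz": -0.6, "grip": 0}, {"ax": 0, "ay": 0, "az": 0, "tx": 0, "ty": -0.8, "tz": 0, "grip": 0}, {"ax": 0, "ay": 0, "az": 0, "tx": 0, "ty": 0, "tz": 0, "grip": 0}, {"ax": 0, "ay": 0, "az": 0, "tx": 0, "ty": 0, "tz": 0, "grip": 0}]'

```text
clock: 14.43
tcp_pos: [0.5455, -0.2345, 0.1753]
orientation: [0.11, -3.138, -0.005]
force: [-0.2, 0.6, -0.3]
grip_width: -0.0001
grasp_force: 0.0
```

```bash
python3 - <<'E'
from h import *
a=cam("top");b=cam("side")
A=cv2.resize(a["image"][180:260,165:325,::-1],None,fx=2.4,fy=2.4,interpolation=cv2.INTER_CUBIC);B=cv2.resize(b["image"][140:300,230:350,::-1],None,fx=3.3,fy=3.3,interpolation=cv2.INTER_CUBIC)
o=np.zeros((540,784,3),np.uint8);o[:A.shape[0],:A.shape[1]]=A;o[:B.shape[0],386:386+B.shape[1]]=B;cv2.imwrite("pics/c6.png",o)
s=bot.observe();print(s["tcp_pos"],s["force"],s["dq"])
E
```

```text
[ 0.54510405 -0.23277952  0.17425878] [ 0.5185057  -0.21929726 -0.61664984] [ 0.0149009  -0.00557628  0.00698483 -0.00574473 -0.00625806 -0.00150022]
```

View pics/c6.png

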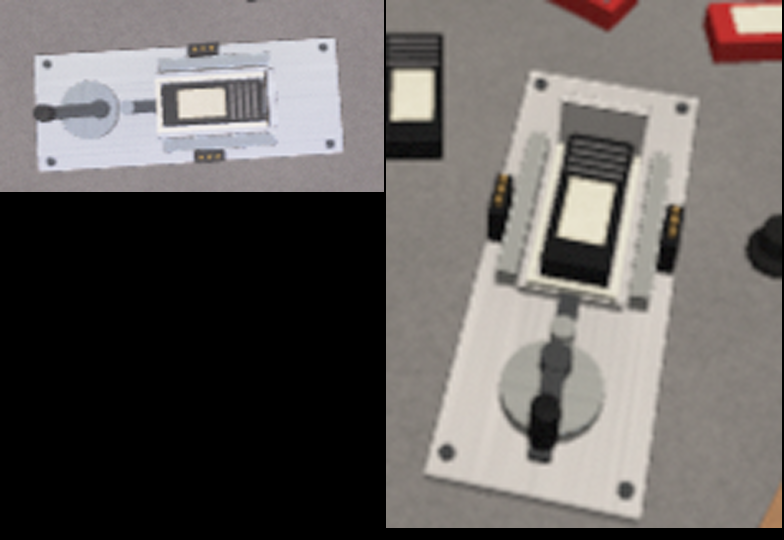

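The plate is flush with the rear ends of the rails: (272,100) between (270,55) and (275,140). The cam is still at its low point, the driver is in its nest, and the stop took 16 N without giving. The arm is clear, so I'm handing in.

```bash
python3 -c "
from cell import bot
print(bot.close_job())"
```

```text
the job is handed in; nothing more can be done
None
```

The job is handed in: the cam was turned to its low point, then the slide was pushed home against its stop with the driver still in its nest; the final pictures agree, but the hand-in returned no verdict.

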